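Bleed the glaze pressure pot

ROBOT

A 6-joint arm with a two-finger parallel gripper is mounted at the origin on the work surface. World frame = base frame: x ahead of the robot, y to its left, z up, the work surface at z = 0. Lengths are in mm, angles in rad, forces in N, time in s.
With the tool pointing down it reaches from about 375 to 925 mm from the base axis. Payload 5.7 kg.
Tool frame: the origin (TCP) lies between the finger pads; the fingertips stand tip_extent ahead of it and the grasp point (between the pads) lies 5 mm behind it (tip_extent is the distance from the TCP to the fingertips, in mm); z points along the fingers, y is the line along which they close (so a half turn about z gives the same grasp; the last joint's range is limited). The gripper opens to 88 mm and grips with 3 to 60 N. Pads are 20 mm wide; open, the fingers measure 115 mm over their backs; the gripper's body (75 mm by 178 mm) begins 61 mm behind the grasp point.
Start: joints at [1.215, 0.359, 1.51, -0, 1.272, -0.115], TCP at [143.083, 582.659, 236.623] pointing down, gripper open.
Joint ranges: [-2.97, 2.97], [-1.01, 2.36], [0.21, 2.38], [-0.96, 4.11], [0.2, 2.71], [-2.98, 2.98]. Speed limits (rad/s): [2.39, 2.39, 3.14, 3.14, 3.14, 3.14].

INTERFACE

Orientations are given as a 3x3 rotation matrix whose columns are the frame's x, y, z axes.
In Python, from plant import * gives the robot as it stands. The module is installed in compiled form; this text tells all that it offers.
- The arm moves only by the tool apply_moves, never from a script. Its argument "rows" is one flat list of numbers, 6 for each row, row after row: the shift along the tool's x, y, z each as a share of 0.25 m, from -1 to 1, then the turn, a rotation vector about the tool's x, y, z each as a share of 2 pi rad, from -1 to 1. In form: [tx, ty, tz, ax, ay, az, tx, ty, tz, ax, ay, az, ...]. A call has 1 to 5 rows; each row is the pose to reach, as a shift and turn from the pose commanded when the call began, along the tool's axes at that moment, turning the shorter way round; what a row does not reach only later rows make up. A row lasts 1/8 s, in which the tool goes at most 62.5 mm and 10.7 degrees, less where a joint would pass 70% of its speed; a pose out of reach is approached as far as the arm can. A call with a number of a shift or a turn outside -1 to 1 is refused whole. A call with a gripper value outside its range is refused whole. "jaw" is the opening, from 0 (shut) to 1 (fully open), set as the call begins (left out, the last holds). The fingers move at their own pace and stop on an object; "force" is the grip in N (left out, the last holds). Time passes only in rows, so rows that repeat a pose let the fingers close. It gives the time, the measured TCP pose, the force, the opening and the grip force at its end, in the units of the state.
- get_obs(): the state, without advancing time (a new reading comes with each control period).
- capture(name): name is "side" or "top"; returns a dict with "pixels" (384x512x3 uint8, blue, green, red), "depth" (384x512 float32, mm along the optical axis (not along the pixel's ray), 0 where there is no reading), "fov_y" (degrees; the focal length in pixels is half the picture's height over the tangent of half this angle, whatever the lens; pixels are square), "cx", "cy" (the principal point, pixels), "extrinsics" (4x4, takes a point from camera to world coordinates). Camera axes: x right, y down, z forward; pixel columns grow to the right and rows downward; lengths in mm; the calibration is good to about 2 mm. A picture is of the moment at which its call begins.
- hand_in(): hands the job in; it is judged then, once.
The state is a dict: "time_s": time; "joint_pos": joint angles; "qvel": joint speeds; "joint_efforts": joint torques, N m; "tool_pos": TCP position; "tcp_rot": TCP orientation; "wrist_force": force on the tool from outside, world axes, zero at the start; "ft_torque": the same for the moment, N m; "finger_gap": opening from 0.0 (shut) to 1.0 (fully open); "grip_force": force on a finger pad.
Only numpy, scipy, OpenCV 4.12 (cv2) and the standard library are available. Lean on these libraries where they do the work, as an engineer would, in place of code of your own. Each camera call takes 0.05 s, during which the arm holds its last target. There are 200 camera calls.

TASK

The glaze spray pot must be bled before anyone opens it: on the bleed valve of its lid, unscrew the small knurled lock nut anticlockwise (seen from above) until it is backed off as far as it goes. Then press the freed valve tip gently about 3.5 mm down, no deeper than 4.5 mm, hold it down for two full seconds, and let it spring up. Do not bend the slender valve over to any side. The nut stays backed off, and the pottery and tools lying around stay where they are.

Things in the scene. Friction and masses are not known exactly. Their poses are not given: they have to be found in the camera images.
- pot: steel glaze pressure pot fixed to the bench, 190 mm across its clamps, lid top 100 mm above the bench. Origin: centre of its underside. The bleed valve stands on the lid 25 mm from the centre on the pot's -x side, give or take 3.5 mm each way. A flat gauge (42 mm across, 11 mm high) lies 43 mm from the centre on its +x side. From 12 mm above the lid the space round the valve is free.
- valve (a joint): lean of the bleed valve, rad, about the pot's x axis (positive: its top goes to the pot's -y). The valve is a dark stem 10 mm across, the nut and the tip. It sits in a rubber grommet, more or less deep: all valve heights over the lid vary by 6 mm up or down. It leans springily about its foot: 1 mm at the lock nut per 3.3 N of side push. More than 0.08 rad (2.8 mm at the nut) either way is bent.
- valve_y (a joint): lean of the bleed valve, rad, about the pot's y axis (positive: its top goes to the pot's +x); as above, more than 0.08 either way is bent.
- nut (a joint): angle of the brass lock nut (14 mm across, 10 mm high, dark knurling, red mark; mid-height 35 +- 6 mm over the lid when tight), rad: 0 tight, grows as it unscrews anticlockwise seen from above, hard stop at 4.0 (forced past it, the grip slips and the nut kicks back up to 0.5). Starts at 0 to 0.5; friction 0.05 N m; stays where left. It rises 1.5 mm per rad on the valve pin: if it is held at one height while unscrewing, the pin sinks instead.
- pin (a joint): how far the valve pin with its bright steel tip (7 mm across, top face 57 +- 6 mm over the lid, on the valve's axis) is pressed down, m; 0 is up. Its spring needs 3 N to start and 1.5 N more per mm. It can sink only as far as the nut has risen, 6 mm at most. Air bleeds from 2.5 mm (6.8 N) on; deeper than 4.5 mm (9.8 N) spoils the seal.
- vase: white unglazed vase, 80 mm wide, 92 mm tall, with two small lugs; bystander, loose. Origin: centre of its underside.
- test_tiles: stack of two glaze test tiles 70 x 50 mm, 12 mm high; bystander, loose. Origin: centre of its underside.
- wood_rib: flat wooden shaping rib 100 x 55 x 8 mm; bystander, loose. Origin: centre of its underside.
- scraper: scraper 165 mm long along its x with a pink handle 18 mm high and a steel blade; bystander, loose. Origin: under the joint of handle and blade.

How it is judged (in metres and radians):
On the way, in this order (a step that is already met when the one before it is completed fails the run):
1. the lock nut is backed off to at least 3.2 rad (value of joint nut above 3.2 rad), for 0.2 s.
2. the freed valve tip is held down by at least 2.5 mm for 1.5 s (value of joint pin above 0.0025 m and value of joint nut above 3.2 rad), for 1.5 s.
At the end, for the whole second after the job is handed in: The lock nut is backed off by at least 3.2 rad, the valve tip has been held down and is up again to within 0.5 mm, the valve leans less than 0.03 rad, and the four bystanders lie within 20 mm of where they were (value of joint nut above 3.2 rad and value of joint pin below 0.0005 m and value of joint valve between -0.03 and 0.03 rad and value of joint valve_y between -0.03 and 0.03 rad and distance of each of vase, test_tiles, wood_rib, scraper from where it was at the start of the episode below 0.02 m); the robot touches nothing.
It fails at once if the valve tip is pressed deeper than 4.5 mm (value of joint pin above 0.0045 m).
It fails at once if the valve leans more than 0.08 rad to any side (not (value of joint valve between -0.08 and 0.08 rad and value of joint valve_y between -0.08 and 0.08 rad)).
It fails at once if the vase, test tiles, wooden rib or scraper is moved by more than 20 mm (distance of any of vase, test_tiles, wood_rib, scraper from where it was at the start of the episode above 0.02 m).
It also fails if it takes over 70 s, if anything falls off the work surface, if the arm or the gripper's body presses on something with over 40 N, if the wrist force passes 120 N, or if a joint passes its speed limit or range.

## Working session

There is one attempt and no reset: what is moved stays moved. The work goes in short steps, Python scripts to look and compute and a tool call to move; the robot and the scene stay as the last step left them, time stands still between calls to the robot, and variables do not carry over. Pictures are saved under pics/ and viewed, at most 10 in all, crops included, and the job is handed in when it is done.

Besides the shell and the picture viewer there is one more tool, called after "Request:" as name(argument=value, ...), one argument or row to a line, values as JSON. apply_moves: Moves the arm, as the interface text tells. Shift numbers are shares of 0.25 m and turn numbers shares of 2 pi rad, none past 1 either way. Its arguments: {"type":"object","properties":{"rows":{"type":"array","items":{"type":"number"}},"jaw":{"type":"number"},"force":{"type":"number"}},"required":["rows"]}

```bash
mkdir -p pics; cat > h.py <<'E'
from plant import *
import numpy as np, cv2
def cam(n):
    c=capture(n); c['f']=c['pixels'].shape[0]/2/np.tan(np.radians(c['fov_y']/2)); return c
def ray(c,u,v):
    E=np.array(c['extrinsics']); d=np.array([(u-c['cx'])/c['f'],(v-c['cy'])/c['f'],1.]); return E[:3,3],E[:3,:3]@d
def at_depth(c,u,v,z=None):
    o,d=ray(c,u,v); return o+d*(c['depth'][int(round(v)),int(round(u))] if z is None else z)
def on_plane(c,u,v,h):
    o,d=ray(c,u,v); return o+d*(h-o[2])/d[2]
def meet(c1,p1,c2,p2):
    o1,d1=ray(c1,*p1);o2,d2=ray(c2,*p2)
    s=np.linalg.lstsq(np.c_[d1,-d2],o2-o1,rcond=None)[0]
    a=o1+s[0]*d1;b=o2+s[1]*d2; return (a+b)/2,np.linalg.norm(a-b)
def proj(c,p):
    E=np.array(c['extrinsics']); q=E[:3,:3].T@(np.array(p)-E[:3,3]); return c['cx']+c['f']*q[0]/q[2],c['cy']+c['f']*q[1]/q[2],q[2]
E
python3 - <<'E'
from h import *
print(get_obs())
for n in("side","top"):
    c=cam(n); cv2.imwrite(f"pics/{n}0.png",c['pixels']); print(n,c['f'],c['cx'],c['cy'],np.round(c['extrinsics'],3).tolist())
E
```

```text
{'time_s': 0.0, 'joint_pos': array([ 1.21488339e+00,  3.59506036e-01,  1.51144209e+00,  4.70902158e-05,
        1.27246588e+00, -1.15092019e-01]), 'qvel': array([ 0.00187112,  0.00093912, -0.0007284 ,  0.00012077,  0.0001469 ,
       -0.00194624]), 'joint_efforts': array([-2.62192567e-03, -5.15379560e+01, -2.70716482e+01,  6.69845031e-02,
        3.52973887e-02, -1.99497617e-04]), 'tool_pos': array([142.85489058, 582.06550502, 235.80526785]), 'tcp_rot': array([[-9.71139116e-01,  2.38512807e-01, -6.76832630e-04],
       [ 2.38513633e-01,  9.71137676e-01, -1.69152215e-03],
       [ 2.53847970e-04, -1.80413714e-03, -9.99998340e-01]]), 'wrist_force': array([-1.02460222, -0.63559492, -0.61387347]), 'ft_torque': array([ 0.01970446, -0.01905093,  0.07074245]), 'grip_force': 0.0, 'finger_gap': 0.9978184367832316}
side 380.7279056596273 251.5476618426447 192.0861219338416 [[-0.981, -0.102, 0.162, 418.598], [-0.192, 0.551, -0.812, 695.203], [-0.007, -0.828, -0.56, 643.409], [0.0, 0.0, 0.0, 1.0]]
top 445.50555042505374 257.6483128863991 197.37151010832537 [[0.015, -0.996, 0.084, 460.861], [-1.0, -0.014, 0.005, -74.957], [-0.003, -0.084, -0.996, 1424.756], [0.0, 0.0, 0.0, 1.0]]
```

View pics/side0.png

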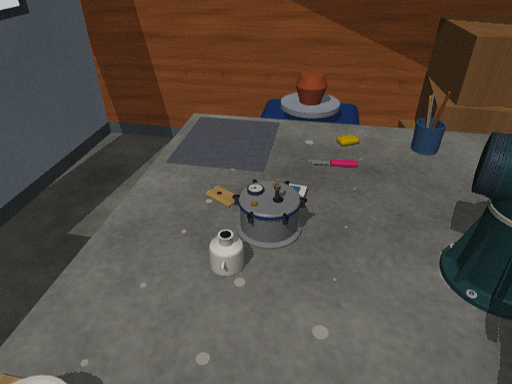

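View pics/top0.png

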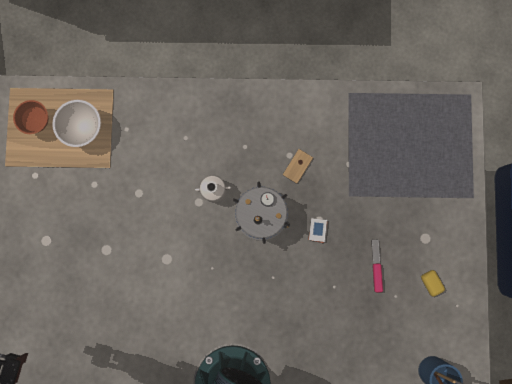

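The side view shows the pot around (270,212), with the valve at about (277,183–202), the gauge at (256,188) and the vase at (227,255). The top view shows the pot centre at about (262,212), the valve at (258,219) and the gauge at (268,199). The gripper is out of the way.

```bash
python3 - <<'E'
from h import *
s=cam("side");t=cam("top")
a=cv2.resize(s['pixels'][172:212,257:297],(400,400),interpolation=0)
b=cv2.resize(t['pixels'][205:235,240:270],(400,400),interpolation=0)
cv2.imwrite("pics/crop1.png",np.hstack([a,b]))
np.set_printoptions(linewidth=200)
print("side depth\n",s['depth'][178:206:2,270:286].round().astype(int))
print("top depth\n",t['depth'][212:226,251:265].round().astype(int))
print("lid", at_depth(t,258,205),at_depth(t,275,218))
E
```

```text
side depth
 [[1212 1211 1213 1214 1213 1216 1213 1208 1215 1216 1217 1215 1214 1211 1216 1215]
 [1207 1203 1203 1203 1203 1207  903  901  903 1205 1204 1202 1204    0 1203 1201]
 [1010 1007 1006 1011 1009 1010  908  905  907 1012 1197 1192 1196 1194 1009 1014]
 [ 999  998 1000  990  991  986  920  912  987 1000 1001 1001  995 1002  998 1000]
 [ 991  993  992  988  915  913  914  911  912  915  914  993  993  993  993  994]
 [ 986  983  986  987  918  911  912  907  911  913  987  984  984  984  985  985]
 [ 981  976  976  980  976  921  914  913  914  977  975  977  977  978  977  974]
 [ 969  972  968  969  968  923  921  920  918  965  972  970  966  967  970  969]
 [ 964  961  964  963  962  924  925  924  924  963  960  961  961  959  961  958]
 [ 956  954  956  957  954  929  925  926  928  955  953  952  955  955  953  951]
 [ 949  948  947  940  937  932  930  928  934  937  937  937  944  945  945  948]
 [ 937  937  940  934  931  934  932  930  932  932  930  937  933  938  941  940]
 [ 934  931  934  932  933  931  929  926  929  928  926  932  932  931  932  931]
 [ 930  9
[... 497 characters left out ...]
 1319 1323 1327 1321 1323]
 [1327 1326 1325 1322 1279 1265 1264 1268 1281 1316 1322 1325 1325 1321]
 [1325 1321 1322 1314 1278 1286 1266 1275 1279 1316 1319 1322 1327 1325]
 [1324 1323 1326 1317 1283 1282 1277 1280 1320 1317 1319 1326 1323 1321]
 [1329 1325 1323 1326 1320 1320 1316 1317 1326 1318 1322 1325 1320 1323]
 [1325 1321 1323 1322 1322 1320 1319 1317 1317 1320 1318 1323 1324 1325]
 [1327 1326 1322 1320 1318 1319 1320 1321 1324 1319 1326 1324 1322 1328]
 [1318 1320 1327 1321 1320 1320 1319 1320 1321 1319 1326 1324 1325 1321]
 [1326 1322 1325 1320 1323 1327 1321 1321 1319 1318 1322 1327 1323 1328]]
lid [549.79673147 -70.17923722 103.54746131] [ 512.05191695 -121.25581244  100.10585699]
```

View pics/crop1.png

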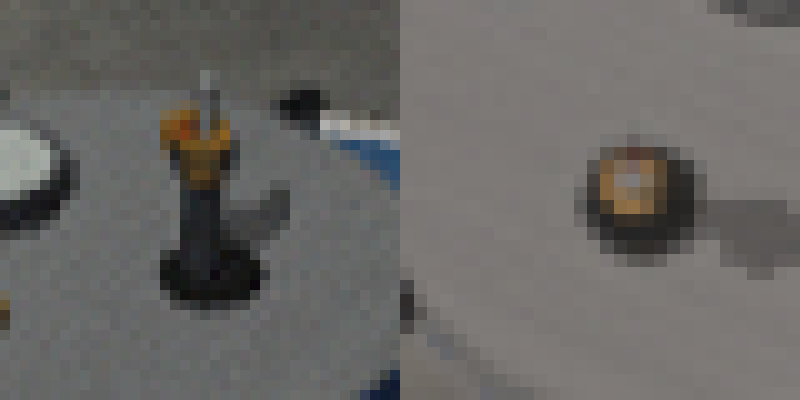

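The crop shows the steel tip top near side (277,179), the brass nut across side columns 273–279 and rows 183–190, and the nut's red mark facing the side camera. In the top view the nut and tip are at about (257,218).

```bash
python3 - <<'E'
from h import *
import plant
print([n for n in dir(plant) if not n.startswith('_')][:40], getattr(plant,'tip_extent',None))
s=cam("side");t=cam("top")
# brass masks near the valve
def mask(c,r0,r1,c0,c1):
    h=cv2.cvtColor(c['pixels'],cv2.COLOR_BGR2HSV); m=cv2.inRange(h,(3,90,60),(30,255,255)); z=np.zeros_like(m); z[r0:r1,c0:c1]=m[r0:r1,c0:c1]
    v,u=np.nonzero(z); return u,v
u,v=mask(s,176,200,266,290); print("side nut",u.min(),u.max(),v.min(),v.max(),u.mean(),v.mean())
U,V=mask(t,208,230,246,268); print("top nut",U.min(),U.max(),V.min(),V.max(),U.mean(),V.mean())
print("nut mid", meet(s,((u.min()+u.max())/2,(v.min()+v.max())/2),t,(257,218.3)))
print("tip", meet(s,(277,179),t,(256.9,218)))
P=np.array([at_depth(t,x,y) for x in range(254,262) for y in range(214,223) if 1200<t['depth'][y,x]<1292])
print("top valve depth pts",P.mean(0).round(1),np.sort(P[:,2])[-4:].round(1))
Q=np.array([at_depth(s,x,y) for x in range(272,282) for y in range(179,191) if 890<s['depth'][y,x]<930])
print("side valve pts",Q.mean(0).round(1),Q[:,2].min(),Q[:,2].max())
lid=np.array([at_depth(t,x,y) for x in range(245,253) for y in range(205,218)]);print("lid top",lid.mean(0))
lid=np.array([at_depth(s,x,y) for x in range(262,272) for y in range(198,206)]);print("lid side",np.median(lid,0))
E
```

```text
['MotionError', 'capture', 'get_obs', 'hand_in', 'tip_extent'] 14.0
side nut 273 279 183 190 276.0967741935484 185.7741935483871
top nut 255 259 216 220 257.0 218.33333333333334
nut mid (array([509.996533  , -67.8887599 , 140.44030453]), np.float64(2.2666893239262658))
tip (array([509.13262246, -67.79696389, 161.98238905]), np.float64(0.4512392859079752))
top valve depth pts [508.9 -67.6 147.3] [159.4 159.8 160.8 161.1]
side valve pts [508.9 -65.  144.9] 131.50744934030251 160.8182459757798
lid top [529.54947047 -43.10267725 137.5540735 ]
lid side [531.91101561 -57.4338425  100.22911852]
```

Valve axis is at about (509.3, −67) mm. The nut mid is at z≈140 and the tip top at z≈161.5; the 22 mm gap matches the text. I'll move over it, winding the wrist positive so I can unscrew in one sweep.

Request:
apply_moves(
  rows=[-0.136,-0.145,0,0,0,0.029,-0.272,-0.29,0,0,0,0.058,-0.408,-0.434,0,0,0,0.087,-0.544,-0.58,0,0,0,0.116,-0.68,-0.724,0,0,0,0.145],
  jaw=1,
  force=12,
)

```text
time_s: 0.92
tool_pos: [265.6, 365.0, 236.8]
tcp_rot: [[-0.402, 0.916, 0.0], [0.916, 0.402, 0.0], [-0.0, 0.0, -1.0]]
wrist_force: [1.1, 1.1, 0.0]
finger_gap: 0.999
grip_force: 0.0
```

```bash
cat >> h.py <<'E'
def st(target=None):
    o=get_obs(); print("t",o['time_s'],"tcp",o['tool_pos'].round(2),"j",o['joint_pos'].round(2),"F",o['wrist_force'].round(2),"T",o['ft_torque'].round(3),"gap",round(o['finger_gap']*88,2),"grip",round(o['grip_force'],1))
    R=o['tcp_rot']; print("R",R.round(3).tolist())
    if target is not None: print("share to target",(R.T@(np.array(target)-o['tool_pos'])/250).round(4))
    return o
E
python3 -c "
from h import *
st([509.3,-67,236])"
```

```text
t 0.925 tcp [265.61 364.97 236.77] j [ 0.79  0.14  1.81 -0.    1.18  0.38] F [1.15 1.08 0.  ] T [ 0.008  0.044 -0.026] gap 87.87 grip 0.0
R [[-0.402, 0.916, 0.0], [0.916, 0.402, 0.0], [-0.0, 0.0, -1.0]]
share to target [-1.9739  0.1988  0.0032]
```

Request:
apply_moves(
  rows=[-0.2,0.02,0,0,0,0.029,-0.4,0.04,0,0,0,0.058,-0.6,0.06,0,0,0,0.087,-0.8,0.08,0,0,0,0.116,-1,0.1,0,0,0,0.145],
)

```text
time_s: 1.55
tool_pos: [390.2, 146.6, 236.9]
tcp_rot: [[0.478, 0.878, 0.001], [0.878, -0.478, 0.0], [0.0, 0.001, -1.0]]
wrist_force: [0.5, 0.7, -0.0]
finger_gap: 0.997
grip_force: 0.0
```

```bash
python3 -c "
from h import *
st([509.3,-67,236])"
```

```text
t 1.55 tcp [390.24 146.61 236.9 ] j [ 0.19  0.09  1.88 -0.    1.17  0.69] F [ 0.46  0.75 -0.01] T [-0.053  0.027 -0.032] gap 87.7 grip 0.0
R [[0.478, 0.878, 0.001], [0.878, -0.478, 0.0], [0.0, 0.001, -1.0]]
share to target [-0.523   0.8266  0.0039]
```

Request:
apply_moves(
  rows=[-0.1,0.16,0,0,0,0.029,-0.2,0.32,0,0,0,0.058,-0.3,0.48,0,0,0,0.087,-0.4,0.64,0,0,0,0.116,-0.5,0.79,0,0,0,0.145],
)

```text
time_s: 2.17
tool_pos: [505.3, -56.9, 236.8]
tcp_rot: [[0.987, 0.16, 0.0], [0.16, -0.987, -0.0], [0.0, 0.0, -1.0]]
wrist_force: [-0.1, 0.6, 0.7]
finger_gap: 0.999
grip_force: 0.0
```

Request:
apply_moves(
  rows=[0,0,0,0,0,0.029,0,0,0,0,0,0.058,0,0,0,0,0,0.087,0,0,0,0,0,0.116,0,0,0,0,0,0.14],
)

```text
time_s: 2.8
tool_pos: [504.5, -55.4, 236.7]
tcp_rot: [[0.754, -0.657, -0.0], [-0.657, -0.754, -0.0], [0.0, 0.0, -1.0]]
wrist_force: [0.4, -0.3, -0.3]
finger_gap: 1.002
grip_force: 0.0
```

Request:
apply_moves(
  rows=[0,0,0,0,0,0,0,0,0,0,0,0],
)

```text
time_s: 3.05
tool_pos: [504.5, -55.3, 236.7]
tcp_rot: [[0.759, -0.651, -0.0], [-0.651, -0.759, -0.0], [0.0, 0.0, -1.0]]
wrist_force: [-0.9, -0.3, -0.2]
finger_gap: 1.0
grip_force: 0.0
```

```bash
python3 -c "
from h import *
st([509.3,-67,190])"
```

```text
t 3.05 tcp [504.53 -55.35 236.69] j [-0.25  0.23  1.71 -0.    1.21  2.03] F [-0.94 -0.31 -0.19] T [0.028 0.139 0.006] gap 87.98 grip 0.0
R [[0.759, -0.651, -0.0], [-0.651, -0.759, -0.0], [0.0, 0.0, -1.0]]
share to target [0.0448 0.0229 0.1868]
```

Request:
apply_moves(
  rows=[0.045,0.023,0.1,0,0,0,0.045,0.023,0.2,0,0,0,0.045,0.023,0.3,0,0,0,0.045,0.023,0.4,0,0,0,0.045,0.023,0.406,0,0,0],
)

```text
time_s: 3.68
tool_pos: [507.9, -66.7, 133.7]
tcp_rot: [[0.758, -0.652, -0.004], [-0.652, -0.758, 0.001], [-0.003, 0.002, -1.0]]
wrist_force: [0.4, 1.1, 0.7]
finger_gap: 0.999
grip_force: 0.0
```

Request:
apply_moves(
  rows=[0,0,0,0,0,0,0,0,0,0,0,0,0,0,0,0,0,0],
  jaw=0.35,
)

```text
time_s: 4.05
tool_pos: [509.9, -67.2, 136.1]
tcp_rot: [[0.757, -0.653, 0.002], [-0.653, -0.757, -0.001], [0.002, -0.001, -1.0]]
wrist_force: [1.0, 0.5, -0.3]
finger_gap: 0.701
grip_force: 0.0
```

```bash
python3 -c "
from h import *
st([509.3,-67,135]);s=cam('side');t=cam('top')
a=cv2.resize(s['pixels'][155:215,247:307],(400,400),interpolation=0)
b=cv2.resize(t['pixels'][198:238,237:277],(400,400),interpolation=0)
cv2.imwrite('pics/crop2.png',np.hstack([a,b]))"
```

```text
t 4.05 tcp [509.92 -67.22 136.06] j [-0.27  0.36  1.81 -0.    0.97  2.02] F [ 0.97  0.48 -0.32] T [ 0.008  0.174 -0.016] gap 61.67 grip 0.0
R [[0.757, -0.653, 0.002], [-0.653, -0.757, -0.001], [0.002, -0.001, -1.0]]
share to target [-0.0025  0.001   0.0042]
```

View pics/crop2.png

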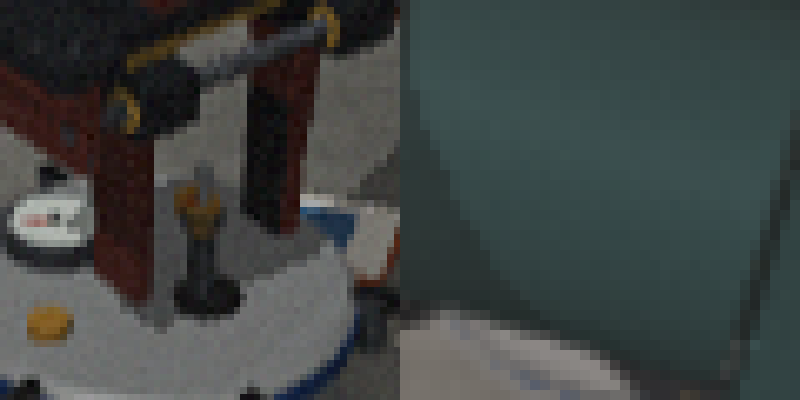

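The side crop shows the fingers on either side of the valve, with the nut between them at about side pixel (277,186). The arm hides the valve in the top view. I'll close in small steps.

Request:
apply_moves(
  rows=[0,0,0,0,0,0,0,0,0,0,0,0,0,0,0,0,0,0,0,0,0,0,0,0,0,0,0,0,0,0],
  jaw=0.21,
)

```text
time_s: 4.78
tool_pos: [509.3, -67.1, 135.1]
tcp_rot: [[0.757, -0.653, -0.0], [-0.653, -0.757, -0.0], [-0.0, 0.0, -1.0]]
wrist_force: [0.5, -0.5, 0.3]
finger_gap: 0.21
grip_force: 0.0
```

Request:
apply_moves(
  rows=[0,0,0,0,0,0,0,0,0,0,0,0,0,0,0,0,0,0],
)

```text
time_s: 5.15
tool_pos: [509.3, -67.1, 135.2]
tcp_rot: [[0.757, -0.653, -0.0], [-0.653, -0.757, -0.0], [0.0, 0.0, -1.0]]
wrist_force: [0.8, 0.1, 1.0]
finger_gap: 0.211
grip_force: 0.0
```

```bash
python3 -c "
from h import *
for i in range(4):
  capture('side'); o=get_obs(); print((o['tcp_rot'].T@o['wrist_force']).round(2), o['tool_pos'].round(2), o['finger_gap']*88)
st()
"
```

```text
[ 0.48 -0.38  0.54] [509.31 -67.07 135.18] 18.043750607255152
[ 0.95 -0.21  0.88] [509.29 -67.05 135.17] 18.4479018908764
[-0.57 -0.82  0.12] [509.31 -67.05 135.17] 18.808863172498448
[-0.06  0.02  0.14] [509.32 -67.07 135.2 ] 18.598872833023265
t 5.35 tcp [509.32 -67.07 135.2 ] j [-0.27  0.36  1.81 -0.    0.97  2.02] F [-0.06  0.03 -0.14] T [0.036 0.158 0.016] gap 18.6 grip 0.0
R [[0.757, -0.653, 0.0], [-0.653, -0.757, -0.0], [0.0, 0.0, -1.0]]
```

Request:
apply_moves(
  rows=[0,0,0,0,0,0,0,0,0,0,0,0,0,0,0,0,0,0,0,0,0,0,0,0],
  jaw=0.1,
  force=4,
)

```text
time_s: 5.85
tool_pos: [509.0, -67.3, 135.2]
tcp_rot: [[0.757, -0.653, -0.001], [-0.653, -0.757, -0.0], [-0.0, 0.001, -1.0]]
wrist_force: [-2.6, -2.8, 3.1]
finger_gap: 0.155
grip_force: 4.0
```

```bash
cat >> h.py <<'E'
def avg(n=6):
    L=[]
    for i in range(n):
        capture('side'); o=get_obs(); L.append(np.r_[o['tcp_rot'].T@o['wrist_force'],o['tcp_rot'].T@o['ft_torque'],o['tool_pos'],o['finger_gap']*88,o['grip_force']])
    m=np.mean(L,0); print("Ftool",m[:3].round(2),"Ttool",m[3:6].round(3),"tcp",m[6:9].round(2),"gap",m[9].round(2),"grip",m[10].round(1),"j6",get_obs()['joint_pos'][5].round(3),"t",o['time_s']); return m
E
python3 -c "
from h import *
avg()"
```

```text
Ftool [ 0.42  4.74 -1.67] Ttool [-0.897 -0.093 -0.001] tcp [509.09 -67.21 135.15] gap 13.79 grip 4.0 j6 2.018 t 6.15
```

The nut is gripped (gap 13.8 mm) and pushes with 4.7 N along tool +y, so it sits about 1.4 mm off. I'll shift there and then grip firmer.

Request:
apply_moves(
  rows=[0,0.0055,0,0,0,0,0,0.0055,0,0,0,0,0,0.0055,0,0,0,0,0,0.0055,0,0,0,0],
  force=18,
)

```text
time_s: 6.65
tool_pos: [508.7, -67.9, 135.2]
tcp_rot: [[0.757, -0.653, 0.001], [-0.653, -0.757, 0.0], [0.0, -0.0, -1.0]]
wrist_force: [0.0, 0.3, 1.6]
finger_gap: 0.149
grip_force: 18.0
```

```bash
python3 -c "
from h import *
avg()"
```

```text
Ftool [-0.35  0.8  -1.5 ] Ttool [-0.117 -0.193  0.017] tcp [508.64 -67.98 135.23] gap 13.35 grip 18.0 j6 2.015 t 6.95
```

Request:
apply_moves(
  rows=[0,0,-0.0009,0,0,-0.024,0,0,-0.0018,0,0,-0.048,0,0,-0.0027,0,0,-0.072,0,0,-0.0027,0,0,-0.072],
)

```text
time_s: 7.45
tool_pos: [508.4, -68.1, 135.9]
tcp_rot: [[0.966, -0.258, -0.0], [-0.258, -0.966, -0.0], [-0.0, 0.0, -1.0]]
wrist_force: [-0.1, -0.6, 1.5]
finger_gap: 0.151
grip_force: 18.0
```

```bash
python3 -c "
from h import *
avg()"
```

```text
Ftool [-0.67  0.91 -1.88] Ttool [-0.125 -0.28  -0.006] tcp [508.41 -68.1  135.86] gap 13.16 grip 18.0 j6 1.564 t 7.75
```

Request:
apply_moves(
  rows=[0,0,-0.0009,0,0,-0.024,0,0,-0.0018,0,0,-0.048,0,0,-0.0027,0,0,-0.072,0,0,-0.0036,0,0,-0.096,0,0,-0.0045,0,0,-0.12],
)

```text
time_s: 8.38
tool_pos: [508.3, -68.3, 137.0]
tcp_rot: [[0.878, 0.478, -0.0], [0.478, -0.878, -0.0], [-0.0, 0.0, -1.0]]
wrist_force: [-1.0, -1.9, 1.7]
finger_gap: 0.148
grip_force: 18.0
```

```bash
python3 -c "
from h import *
avg();s=cam('side')
cv2.imwrite('pics/crop3.png',cv2.resize(s['pixels'][165:205,257:297],(400,400),interpolation=0))"
```

```text
Ftool [-1.61  0.88 -1.8 ] Ttool [-0.082 -0.472  0.024] tcp [508.34 -68.26 136.97] gap 13.16 grip 18.0 j6 0.811 t 8.675
```

View pics/crop3.png

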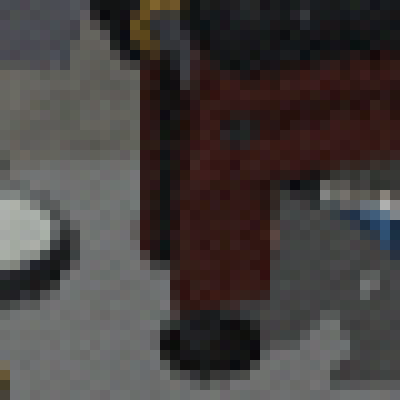

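The finger hides the nut, so this view tells me nothing about its angle. I'll keep going, correcting for the side force.

Request:
apply_moves(
  rows=[-0.001,0.0005,-0.0009,0,0,-0.024,-0.002,0.001,-0.0018,0,0,-0.048,-0.002,0.001,-0.0027,0,0,-0.072,-0.002,0.001,-0.0036,0,0,-0.096,-0.002,0.001,-0.0045,0,0,-0.12],
)

```text
time_s: 9.35
tool_pos: [508.2, -68.6, 138.1]
tcp_rot: [[0.314, 0.95, 0.0], [0.95, -0.314, -0.0], [-0.0, 0.0, -1.0]]
wrist_force: [-0.9, -1.0, 2.1]
finger_gap: 0.15
grip_force: 18.0
```

```bash
python3 -c "
from h import *
avg()"
```

```text
Ftool [-1.8  -0.19 -1.28] Ttool [ 0.119 -0.401  0.021] tcp [508.24 -68.65 138.14] gap 13.33 grip 18.0 j6 0.056 t 9.65
```

Request:
apply_moves(
  rows=[-0.001,0,-0.0009,0,0,-0.024,-0.002,0,-0.0018,0,0,-0.048,-0.002,0,-0.0027,0,0,-0.072,-0.002,0,-0.0036,0,0,-0.096,-0.002,0,-0.0045,0,0,-0.12],
)

```text
time_s: 10.28
tool_pos: [508.3, -69.1, 139.3]
tcp_rot: [[-0.421, 0.907, 0.001], [0.907, 0.421, -0.0], [-0.0, 0.001, -1.0]]
wrist_force: [0.8, -1.4, 1.7]
finger_gap: 0.149
grip_force: 18.0
```

```bash
python3 -c "
from h import *
avg()"
```

```text
Ftool [-1.23 -0.35 -0.99] Ttool [ 0.147 -0.284 -0.001] tcp [508.32 -69.09 139.32] gap 13.22 grip 18.0 j6 -0.698 t 10.575
```

Request:
apply_moves(
  rows=[-0.0007,0,-0.0009,0,0,-0.024,-0.0015,0,-0.0018,0,0,-0.048,-0.0015,0,-0.0027,0,0,-0.072,-0.0015,0,-0.0035,0,0,-0.094,-0.0015,0,-0.0035,0,0,-0.094],
)

```text
time_s: 11.2
tool_pos: [508.5, -69.3, 140.2]
tcp_rot: [[-0.852, 0.524, 0.001], [0.524, 0.852, -0.0], [-0.001, 0.0, -1.0]]
wrist_force: [0.9, 0.1, 0.3]
finger_gap: 0.155
grip_force: 18.0
```

```bash
python3 -c "
from h import *
avg()"
```

```text
Ftool [-1.61  0.75 -1.09] Ttool [-0.02  -0.262  0.02 ] tcp [508.41 -69.33 140.18] gap 13.1 grip 18.0 j6 -1.291 t 11.5
```

Request:
apply_moves(
  rows=[-0.001,0,-0.0006,0,0,-0.016,-0.001,0,-0.0006,0,0,-0.016],
)

```text
time_s: 11.75
tool_pos: [508.5, -69.4, 140.3]
tcp_rot: [[-0.901, 0.435, 0.0], [0.435, 0.901, 0.0], [-0.0, 0.0, -1.0]]
wrist_force: [1.9, -0.1, 0.4]
finger_gap: 0.15
grip_force: 18.0
```

```bash
python3 -c "
from h import *
avg()"
```

```text
Ftool [-1.76  1.27 -1.47] Ttool [-0.111 -0.251  0.022] tcp [508.43 -69.45 140.3 ] gap 13.17 grip 18.0 j6 -1.392 t 12.05
```

Request:
apply_moves(
  rows=[0,0,-0.0006,0,0,-0.016,0,0,-0.0006,0,0,-0.016],
)

```text
time_s: 12.3
tool_pos: [508.4, -69.5, 140.4]
tcp_rot: [[-0.94, 0.342, 0.0], [0.342, 0.94, -0.0], [-0.0, 0.0, -1.0]]
wrist_force: [2.4, 0.6, 1.6]
finger_gap: 0.148
grip_force: 18.0
```

```bash
python3 -c "
from h import *
avg()"
```

```text
Ftool [-2.08  0.98 -1.8 ] Ttool [-0.169 -0.315  0.026] tcp [508.39 -69.49 140.45] gap 13.19 grip 18.0 j6 -1.493 t 12.6
```

Request:
apply_moves(
  rows=[-0.001,0.001,-0.0004,0,0,-0.011,-0.001,0.001,-0.0004,0,0,-0.011],
)

```text
time_s: 12.85
tool_pos: [508.6, -69.4, 140.5]
tcp_rot: [[-0.961, 0.276, -0.0], [0.276, 0.961, -0.0], [0.0, -0.0, -1.0]]
wrist_force: [1.6, 0.3, 2.0]
finger_gap: 0.152
grip_force: 18.0
```

```bash
python3 -c "
from h import *
avg()"
```

```text
Ftool [-1.29  0.39 -2.14] Ttool [-0.037 -0.274  0.03 ] tcp [508.57 -69.39 140.51] gap 13.25 grip 18.0 j6 -1.562 t 13.15
```

Request:
apply_moves(
  rows=[-0.001,0,-0.0004,0,0,-0.011,-0.001,0,-0.0004,0,0,-0.011],
)

```text
time_s: 13.4
tool_pos: [508.7, -69.4, 140.6]
tcp_rot: [[-0.978, 0.209, -0.0], [0.209, 0.978, -0.0], [0.0, -0.0, -1.0]]
wrist_force: [0.6, -0.0, 1.2]
finger_gap: 0.148
grip_force: 18.0
```

```bash
python3 -c "
from h import *
avg()"
```

```text
Ftool [-1.25 -0.07 -2.27] Ttool [-0.001 -0.173  0.036] tcp [508.76 -69.42 140.58] gap 13.3 grip 18.0 j6 -1.631 t 13.7
```

Request:
apply_moves(
  rows=[-0.001,0,-0.0004,0,0,-0.011,-0.001,0,-0.0004,0,0,-0.011],
)

```text
time_s: 13.95
tool_pos: [508.9, -69.0, 140.5]
tcp_rot: [[-0.99, 0.141, -0.001], [0.141, 0.99, 0.001], [0.001, 0.001, -1.0]]
wrist_force: [1.5, 1.5, 1.9]
finger_gap: 0.152
grip_force: 18.0
```

```bash
python3 -c "
from h import *
avg()"
```

```text
Ftool [-0.89  3.06 -0.55] Ttool [-0.582 -0.171 -0.054] tcp [508.89 -69.12 140.53] gap 13.25 grip 18.0 j6 -1.7 t 14.25
```

The torque sign flipped and the side force jumped, so the hard stop has been reached. I'll stop and release here.

Request:
apply_moves(
  rows=[0,0,0,0,0,0,0,0,0,0,0,0,0,0,0,0,0,0,0,0,0,0,0,0],
  jaw=0.6,
)

```text
time_s: 14.75
tool_pos: [509.0, -69.6, 140.7]
tcp_rot: [[-0.99, 0.14, -0.0], [0.14, 0.99, -0.0], [0.0, -0.0, -1.0]]
wrist_force: [0.1, -0.7, -0.1]
finger_gap: 0.57
grip_force: 0.0
```

Request:
apply_moves(
  rows=[0,0,-0.1,0,0,0,0,0,-0.2,0,0,0,0,0,-0.28,0,0,0,0,0,-0.28,0,0,0],
  jaw=0.6,
)

```text
time_s: 15.25
tool_pos: [510.2, -69.8, 212.0]
tcp_rot: [[-0.99, 0.14, 0.003], [0.14, 0.99, -0.001], [-0.003, -0.001, -1.0]]
wrist_force: [0.3, -0.0, -0.8]
finger_gap: 0.6
grip_force: 0.0
```

```bash
python3 -c "
from h import *
avg();s=cam('side')
cv2.imwrite('pics/crop4.png',cv2.resize(s['pixels'][172:212,257:297],(400,400),interpolation=0))
u,v=276.5,184.5
d=s['depth'];Q=np.array([at_depth(s,x,y) for x in range(272,282) for y in range(177,191) if 890<d[y,x]<930]);print(Q.mean(0).round(1),Q[:,2].max())"
```

```text
Ftool [ 0.4  -0.06  0.05] Ttool [-0.002 -0.003  0.024] tcp [508.65 -69.38 210.  ] gap 52.78 grip 0.0 j6 -1.701 t 15.55
[508.7 -65.3 146.4] 160.719659576281
```

View pics/crop4.png

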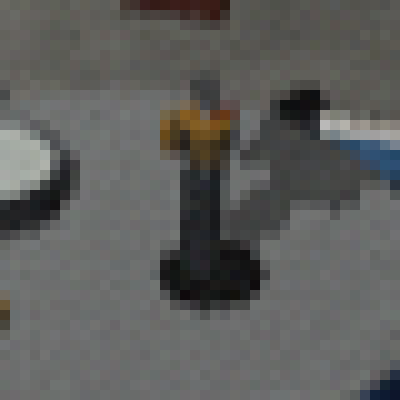

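The nut has risen about 2 px (5–6 mm), and the red mark moved from the left front, near (188,130) in the crop, to the right rear near (225,110). Both fit about 3.5–4 rad of turn. Next I'll close the fingers and approach the tip.

Request:
apply_moves(
  rows=[0,0.004,0,0,0,0,0,0.004,0,0,0,0,0,0.004,0.04,0,0,0,0,0.004,0.08,0,0,0,0,0.004,0.11,0,0,0],
  jaw=0,
  force=10,
)

```text
time_s: 16.23
tool_pos: [508.8, -68.4, 182.1]
tcp_rot: [[-0.99, 0.14, -0.001], [0.14, 0.99, 0.0], [0.001, 0.0, -1.0]]
wrist_force: [-0.6, 0.4, -0.8]
finger_gap: 0.071
grip_force: 0.0
```

Request:
apply_moves(
  rows=[0,0,0,0,0,0,0,0,0,0,0,0,0,0,0,0,0,0,0,0,0,0,0,0],
)

```text
time_s: 16.73
tool_pos: [509.5, -68.5, 183.5]
tcp_rot: [[-0.99, 0.14, 0.001], [0.14, 0.99, -0.0], [-0.001, -0.0, -1.0]]
wrist_force: [0.3, 0.7, 0.2]
finger_gap: 0.005
grip_force: 0.0
```

```bash
python3 -c "
from h import *
avg();s=cam('side')
h=cv2.cvtColor(s['pixels'],cv2.COLOR_BGR2HSV); m=cv2.inRange(h,(3,90,60),(30,255,255))[176:200,266:290]
v,u=np.nonzero(m); print(v.min()+176,v.max()+176,v.mean()+176,u.mean()+266)
i=get_obs(); 
for a in [(275.5,184.7,144.5),(279.0,182.6,150.0)]:
  p=on_plane(s,*a); print(p, np.arctan2(p[1]+67.5,p[0]-508.9))
cv2.imwrite('pics/crop5.png',cv2.resize(s['pixels'][162:202,257:297],(400,400),interpolation=0))"
```

```text
Ftool [0.03 0.12 0.1 ] Ttool [-0.008 -0.006 -0.001] tcp [509.33 -68.51 183.35] gap 0.46 grip 0.0 j6 -1.699 t 17.025
182 187 184.53846153846155 275.84615384615387
[512.66638002 -69.29443354 144.5       ] -0.4446181426436777
[504.67741392 -71.55244739 150.        ] -2.376752077141691
```

View pics/crop5.png

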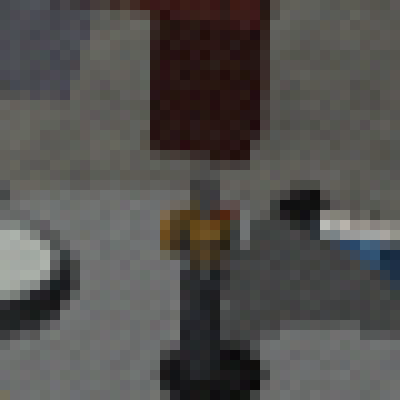

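The closed fingertips hang about 8 mm above the tip and are centred on it: finger centre at crop column 208, tip at 205. I'll descend in small steps, watching the force.

Request:
apply_moves(
  rows=[0,0,0.01,0,0,0,0,0,0.02,0,0,0,0,0,0.024,0,0,0,0,0,0.024,0,0,0],
)

```text
time_s: 17.58
tool_pos: [509.1, -68.5, 177.0]
tcp_rot: [[-0.99, 0.14, -0.0], [0.14, 0.99, -0.0], [0.0, -0.0, -1.0]]
wrist_force: [0.1, -0.1, 0.3]
finger_gap: 0.003
grip_force: 0.0
```

```bash
python3 -c "
from h import *
avg(4)"
```

```text
Ftool [ 0.11 -0.12  0.07] Ttool [ 0.002 -0.003 -0.024] tcp [509.28 -68.5  177.21] gap 0.5 grip 0.0 j6 -1.699 t 17.775
```

Request:
apply_moves(
  rows=[0,0,0.003,0,0,0,0,0,0.003,0,0,0,0,0,0.003,0,0,0],
)

```text
time_s: 18.15
tool_pos: [509.2, -68.5, 176.5]
tcp_rot: [[-0.99, 0.14, -0.0], [0.14, 0.99, -0.0], [0.0, -0.0, -1.0]]
wrist_force: [-0.7, 0.3, 0.0]
finger_gap: 0.006
grip_force: 0.0
```

```bash
python3 -c "
from h import *
avg(4)"
```

```text
Ftool [ 0.12 -0.04 -0.15] Ttool [-0.044  0.01  -0.016] tcp [509.25 -68.49 176.45] gap 0.74 grip 0.0 j6 -1.699 t 18.35
```

Request:
apply_moves(
  rows=[0,0,0.003,0,0,0,0,0,0.003,0,0,0,0,0,0.003,0,0,0],
)

```text
time_s: 18.73
tool_pos: [509.3, -68.5, 175.7]
tcp_rot: [[-0.99, 0.14, -0.0], [0.14, 0.99, -0.0], [0.0, -0.0, -1.0]]
wrist_force: [0.5, -1.1, 0.2]
finger_gap: 0.01
grip_force: 0.0
```

```bash
python3 -c "
from h import *
avg(4)"
```

```text
Ftool [-0.21 -0.06  0.19] Ttool [-0.016  0.028 -0.003] tcp [509.26 -68.48 175.71] gap 0.34 grip 0.0 j6 -1.699 t 18.925
```

Not touching yet.

Request:
apply_moves(
  rows=[0,0,0.003,0,0,0,0,0,0.003,0,0,0,0,0,0.003,0,0,0],
)

```text
time_s: 19.3
tool_pos: [509.2, -68.5, 174.9]
tcp_rot: [[-0.99, 0.14, -0.0], [0.14, 0.99, -0.0], [0.0, -0.0, -1.0]]
wrist_force: [0.5, -0.8, 0.6]
finger_gap: 0.007
grip_force: 0.0
```

```bash
python3 -c "
from h import *
avg(4)"
```

```text
Ftool [-0.11 -0.07  0.04] Ttool [-0.014  0.006  0.007] tcp [509.25 -68.49 174.96] gap 0.39 grip 0.0 j6 -1.699 t 19.5
```

Request:
apply_moves(
  rows=[0,0,0.003,0,0,0,0,0,0.003,0,0,0,0,0,0.003,0,0,0],
)

```text
time_s: 19.88
tool_pos: [509.4, -68.5, 174.4]
tcp_rot: [[-0.99, 0.14, 0.0], [0.14, 0.99, -0.0], [-0.0, -0.0, -1.0]]
wrist_force: [-0.8, 0.9, 1.5]
finger_gap: 0.007
grip_force: 1.3
```

```bash
python3 -c "
from h import *
avg(4)"
```

```text
Ftool [-0.05 -0.14 -2.58] Ttool [-0.01   0.016 -0.009] tcp [509.41 -68.53 174.36] gap 0.52 grip 1.3 j6 -1.699 t 20.075
```

Request:
apply_moves(
  rows=[0,0,0.003,0,0,0,0,0,0.003,0,0,0,0,0,0.003,0,0,0],
)

```text
time_s: 20.45
tool_pos: [509.4, -68.5, 173.5]
tcp_rot: [[-0.99, 0.14, 0.0], [0.14, 0.99, -0.0], [-0.0, -0.0, -1.0]]
wrist_force: [-0.3, 0.1, 3.6]
finger_gap: 0.009
grip_force: 1.9
```

```bash
python3 -c "
from h import *
avg(4)"
```

```text
Ftool [ 0.03  0.35 -3.53] Ttool [0.015 0.024 0.02 ] tcp [509.33 -68.51 173.51] gap 0.7 grip 1.9 j6 -1.699 t 20.65
```

Contact is at TCP z≈174.3. I'll go down 1.5 mm, check, then finish.

Request:
apply_moves(
  rows=[0,0,0.003,0,0,0,0,0,0.006,0,0,0,0,0,0.006,0,0,0],
)

```text
time_s: 21.02
tool_pos: [509.4, -68.6, 172.1]
tcp_rot: [[-0.99, 0.14, 0.0], [0.14, 0.99, -0.0], [-0.0, -0.0, -1.0]]
wrist_force: [0.3, 1.0, 5.8]
finger_gap: 0.003
grip_force: 2.9
```

```bash
python3 -c "
from h import *
avg(5)"
```

```text
Ftool [ 0.06 -0.28 -5.94] Ttool [-0.02   0.052  0.013] tcp [509.47 -68.55 172.15] gap 0.46 grip 2.8 j6 -1.699 t 21.275
```

Request:
apply_moves(
  rows=[0,0,0.002,0,0,0,0,0,0.003,0,0,0,0,0,0.003,0,0,0],
)

```text
time_s: 21.65
tool_pos: [509.5, -68.5, 171.5]
tcp_rot: [[-0.99, 0.14, 0.001], [0.14, 0.99, -0.0], [-0.001, -0.0, -1.0]]
wrist_force: [-0.8, -0.4, 5.7]
finger_gap: 0.005
grip_force: 3.3
```

```bash
python3 -c "
from h import *
avg(6)"
```

```text
Ftool [ 0.33 -0.01 -6.54] Ttool [-0.016  0.067  0.017] tcp [509.56 -68.58 171.52] gap 0.33 grip 3.3 j6 -1.699 t 21.95
```

Request:
apply_moves(
  rows=[0,0,0.002,0,0,0,0,0,0.004,0,0,0,0,0,0.004,0,0,0],
)

```text
time_s: 22.32
tool_pos: [509.7, -68.6, 170.6]
tcp_rot: [[-0.99, 0.14, 0.001], [0.14, 0.99, -0.0], [-0.001, -0.0, -1.0]]
wrist_force: [-0.6, -0.1, 8.0]
finger_gap: 0.005
grip_force: 3.9
```

```bash
python3 -c "
from h import *
avg(8)"
```

```text
Ftool [ 0.51 -0.09 -7.75] Ttool [-0.023  0.068 -0.008] tcp [509.7  -68.6  170.68] gap 0.65 grip 3.9 j6 -1.699 t 22.725
```

By force the tip is 3.2 mm down, by position 3.5 mm. Holding here.

Request:
apply_moves(
  rows=[0,0,0,0,0,0,0,0,0,0,0,0,0,0,0,0,0,0,0,0,0,0,0,0,0,0,0,0,0,0],
)

```text
time_s: 23.35
tool_pos: [509.7, -68.6, 170.7]
tcp_rot: [[-0.99, 0.14, 0.001], [0.14, 0.99, -0.0], [-0.001, -0.0, -1.0]]
wrist_force: [-0.1, -0.3, 7.3]
finger_gap: 0.004
grip_force: 3.8
```

Request:
apply_moves(
  rows=[0,0,0,0,0,0,0,0,0,0,0,0,0,0,0,0,0,0,0,0,0,0,0,0,0,0,0,0,0,0],
)

```text
time_s: 23.98
tool_pos: [509.7, -68.6, 170.7]
tcp_rot: [[-0.99, 0.14, 0.001], [0.14, 0.99, -0.0], [-0.001, -0.0, -1.0]]
wrist_force: [-0.3, 1.0, 8.1]
finger_gap: 0.005
grip_force: 3.8
```

Request:
apply_moves(
  rows=[0,0,0,0,0,0,0,0,0,0,0,0,0,0,0,0,0,0,0,0,0,0,0,0,0,0,0,0,0,0],
)

```text
time_s: 24.6
tool_pos: [509.7, -68.6, 170.7]
tcp_rot: [[-0.99, 0.14, 0.001], [0.14, 0.99, -0.0], [-0.001, -0.0, -1.0]]
wrist_force: [-0.1, 0.7, 7.0]
finger_gap: 0.008
grip_force: 3.8
```

Request:
apply_moves(
  rows=[0,0,0,0,0,0,0,0,0,0,0,0,0,0,0,0,0,0,0,0,0,0,0,0,0,0,0,0,0,0],
)

```text
time_s: 25.22
tool_pos: [509.7, -68.6, 170.7]
tcp_rot: [[-0.99, 0.14, 0.001], [0.14, 0.99, -0.0], [-0.001, -0.0, -1.0]]
wrist_force: [-0.7, -0.1, 8.2]
finger_gap: 0.006
grip_force: 3.8
```

Request:
apply_moves(
  rows=[0,0,-0.01,0,0,0,0,0,-0.02,0,0,0,0,0,-0.1,0,0,0,0,0,-0.2,0,0,0,0,0,-0.28,0,0,0],
)

```text
time_s: 25.85
tool_pos: [508.7, -68.3, 240.4]
tcp_rot: [[-0.99, 0.14, -0.001], [0.14, 0.99, 0.0], [0.001, 0.0, -1.0]]
wrist_force: [-0.7, 0.3, 0.1]
finger_gap: 0.006
grip_force: 0.0
```

Request:
apply_moves(
  rows=[0,0,0,0,0,0,0,0,0,0,0,0,0,0,0,0,0,0],
)

```text
time_s: 26.22
tool_pos: [508.4, -68.3, 239.0]
tcp_rot: [[-0.99, 0.14, -0.002], [0.14, 0.99, 0.001], [0.002, 0.0, -1.0]]
wrist_force: [0.1, 0.2, -0.2]
finger_gap: 0.006
grip_force: 0.0
```

```bash
python3 -c "
from h import *
avg(4);s=cam('side')
cv2.imwrite('pics/end.png',cv2.resize(s['pixels'][140:290,180:380],(800,600),interpolation=0))"
```

```text
Ftool [ 0.16 -0.09  0.54] Ttool [-0.008 -0.004 -0.023] tcp [508.75 -68.36 239.38] gap 0.36 grip 0.0 j6 -1.699 t 26.425
```

View pics/end.png

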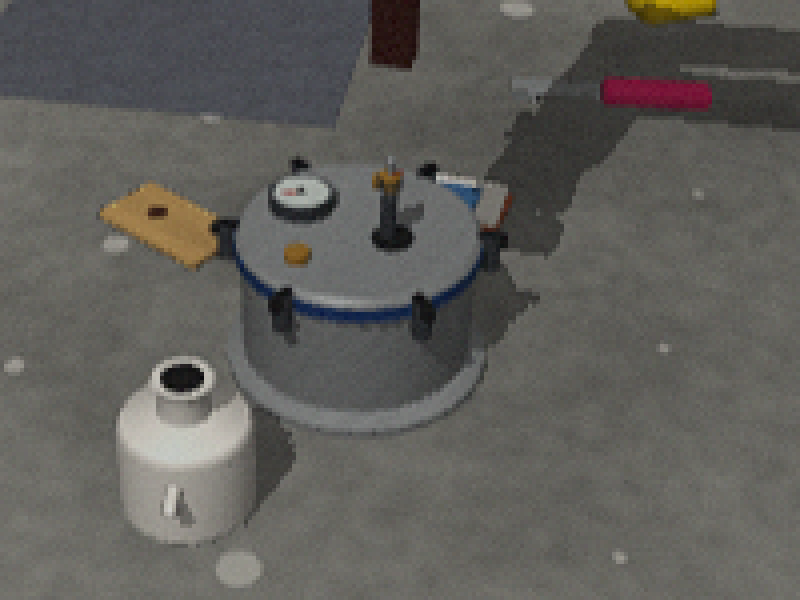

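The end view shows the valve upright with its tip up and the nut raised. The vase, rib, tiles and scraper look undisturbed, and the gripper is clear. Handing in.

```bash
python3 -c "
from h import *
print(hand_in())"
```

```text
the job is handed in; nothing more can be done
None
```

I turned the lock nut about 3.7 rad, to what looked like its stop, held the tip about 3.2–3.5 mm down for roughly 3 s, let it spring up, and handed the job in; no verdict came back, and I judged the nut's angle only from the turn, its rise and the red mark.

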